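# Reset the curved tally rail with one stroke of the fingertips

## Robot

A 6-joint arm with a two-finger parallel gripper is mounted at the origin on the work surface; the furniture and walls round the work are solid. World frame = base frame: x ahead of the robot, y to its left, z up, the work surface at z = 0. Lengths are in mm, angles in rad, forces in N, time in s.
With the tool pointing down it reaches from about 350 to 850 mm from the base axis. Payload 8.1 kg.
Tool frame: the origin (TCP) lies midway between the tips of the shut fingers; the grasp point (between the pads) lies 19 mm behind it; z points along the fingers, y is the line along which they close (so a half turn about z gives the same grasp; the last joint's range is limited). The gripper opens to 85 mm and grips with 20 to 120 N. Pads are 22 mm wide; open, the fingers measure 114 mm over their backs; the gripper's body (76 mm by 85 mm) begins 54 mm behind the grasp point. The pads swing forward as they close: fully open they stand 13 mm farther back than shut.
Start: joints at [1.134, 0.13, 1.488, -0, 1.523, -0.085], TCP at [206.732, 563.265, 231.292] pointing down, gripper open.
Joint ranges: [-2.96, 2.96], [-0.89, 2.26], [0.02, 2.5], [-1.34, 4.48], [0, 2.73], [-2.66, 2.66]. Speed limits (rad/s): [2.39, 2.39, 2.79, 3.14, 3.14, 3.14].

## Interface

Orientations are given as a 3x3 rotation matrix whose columns are the frame's x, y, z axes.
In Python, from cell import r, imaging, close_job gives the robot as it stands. The module is installed in compiled form; this text tells all that it offers.
- The arm moves only by the shell command python3 -m jog 'ROWS' [FORCE]. ROWS is JSON, a list of rows, each a list of 5 numbers: the shift along the world's x, y, z in m, then the turn about the world's z in degrees, then the closure, from -1 (fully open) to 1 (shut). In form: [[dx, dy, dz, spin, gripper], ...]. A call has 1 to 20 rows; each row is the pose to reach, as a shift and turn from the pose commanded when the call began; what a row does not reach only later rows make up. A row lasts 1/8 s, in which the tool goes at most 62.5 mm and 10.7 degrees, less where a joint would pass 70% of its speed; a pose out of reach is approached as far as the arm can. A call with a gripper value outside its range is refused whole. The fingers move at their own pace and stop on an object; FORCE is the grip in N (left out, the last holds). Time passes only in rows, so rows that repeat a pose let the fingers close. It gives the time, the measured TCP pose, the force, the opening and the grip force at its end, in the units of the state.
- r.sense(): the state, without advancing time (a new reading comes with each control period).
- imaging.snapshot(name): name is "scene" or "top"; returns the picture (480x640x3 uint8, blue, green, red); there is no depth.
- imaging.get_calibration(name): a dict with "K" (3x3 intrinsics, pixels), "R" (3x3) and "t" (3): a world point X has camera coordinates R X + t. Camera axes: x right, y down, z forward; pixel columns grow to the right and rows downward; lengths in mm; the calibration is good to about 2 mm. A picture is of the moment at which its call begins. get_calibration takes no time and is no camera call.
- close_job(): hands the job in; it is judged then, once.
Trained networks look in the newest picture that a camera, given by its name, has taken for a name from the list of things; names that differ only in an ending like _2 or _b are one class to them, and where a whole thing is asked for, a point or a joint stands for the part that bears it (a point fixed in the world has none). Each returns a list of dicts, best first, with "confidence" (0 to 1); they miss things now and then, are a little off and sometimes report something else, mostly with a low value. They report only what shows in the picture. A call takes as long as a camera call.
- imaging.find_in(thing, camera): "xyz" ([x, y, z] in mm, in world coordinates, good to about 4 mm: the middle of the surface that is visible of it).
- imaging.pinpoint(thing, camera): "xyz" ([x, y, z] in mm, in world coordinates, good to about 4 mm: a listed point, or the origin of a listed thing).
The state is a dict: "t": time; "joint_pos": joint angles; "joint_velocities": joint speeds; "tau": joint torques, N m; "ee_pos": TCP position; "tool_rot": TCP orientation; "contact_force": force on the tool from outside, world axes, zero at the start; "moment": the same for the moment, N m; "finger_gap": finger opening in mm; "gripper_force": force on a finger pad.
Only numpy, scipy, OpenCV 4.12 (cv2) and the standard library are available. Lean on these libraries where they do the work, as an engineer would, in place of code of your own. Each camera call takes 0.05 s, during which the arm holds its last target. There are 200 camera calls.

## Task

Clear the curved tally rail for the next batch: starting at its round-pad end, run your fingertips along the curve and lay the six hinged flags flat one after another, in one stroke, with the fingertips kept down at the row until the last flag is down. Touch lightly, so that the rail is not shoved, tipped or lifted from where it lies, take hold of nothing, and leave the things around and inside the curve alone. Finish with the hand clear of everything.

Things in the scene. Friction and masses are not known exactly. Their poses are not given: they have to be found in the camera images.
- rail: loose curved grey metal rail, 0.8 to 1.4 kg, flat on the worktop: a circular arc, mean radius 150 mm, 36 mm wide, 14 mm thick. Origin: centre of the arc, in the open hollow, at worktop height; z up. Flags 1 to 6 stand at +55, +33, +11, -11, -33, -55 deg about z from its x axis (clockwise from above). The base runs 20 deg past both end flags: round pad 54 mm across before flag 1, square end after flag 6
- hinge1 (a point): centre of the hinge at the foot of flag 1 (1 is nearest the round pad, 6 nearest the square end), fixed on the rail, 22 mm above the worktop, midway across the rail's width; neighbouring hinges are 57 mm apart; lugs, heel stops and laid flags all lie below 29 mm above the worktop
- hinge2 (a point): centre of the hinge at the foot of flag 2 (1 is nearest the round pad, 6 nearest the square end), fixed on the rail, 22 mm above the worktop, midway across the rail's width; neighbouring hinges are 57 mm apart; lugs, heel stops and laid flags all lie below 29 mm above the worktop
- hinge3 (a point): centre of the hinge at the foot of flag 3 (1 is nearest the round pad, 6 nearest the square end), fixed on the rail, 22 mm above the worktop, midway across the rail's width; neighbouring hinges are 57 mm apart; lugs, heel stops and laid flags all lie below 29 mm above the worktop
- hinge4 (a point): centre of the hinge at the foot of flag 4 (1 is nearest the round pad, 6 nearest the square end), fixed on the rail, 22 mm above the worktop, midway across the rail's width; neighbouring hinges are 57 mm apart; lugs, heel stops and laid flags all lie below 29 mm above the worktop
- hinge5 (a point): centre of the hinge at the foot of flag 5 (1 is nearest the round pad, 6 nearest the square end), fixed on the rail, 22 mm above the worktop, midway across the rail's width; neighbouring hinges are 57 mm apart; lugs, heel stops and laid flags all lie below 29 mm above the worktop
- hinge6 (a point): centre of the hinge at the foot of flag 6 (1 is nearest the round pad, 6 nearest the square end), fixed on the rail, 22 mm above the worktop, midway across the rail's width; neighbouring hinges are 57 mm apart; lugs, heel stops and laid flags all lie below 29 mm above the worktop
- flag1 (a joint): angle of flag 1, a metal plate across the row, 20 mm wide, 40 long, 3 thick, hinged at its foot; standing, its top is 61 mm above the worktop. 0 rad = leaning 0.2 back towards the round pad on its heel stop, 0.2 = upright, 1.77 = flat, pointing on towards the square end. Turns almost freely (under 0.1 N at its top), drops flat by itself once well past upright
- flag2 (a joint): angle of flag 2, a metal plate across the row, 20 mm wide, 40 long, 3 thick, hinged at its foot; standing, its top is 61 mm above the worktop. 0 rad = leaning 0.2 back towards the round pad on its heel stop, 0.2 = upright, 1.77 = flat, pointing on towards the square end. Turns almost freely (under 0.1 N at its top), drops flat by itself once well past upright
- flag3 (a joint): angle of flag 3, a metal plate across the row, 20 mm wide, 40 long, 3 thick, hinged at its foot; standing, its top is 61 mm above the worktop. 0 rad = leaning 0.2 back towards the round pad on its heel stop, 0.2 = upright, 1.77 = flat, pointing on towards the square end. Turns almost freely (under 0.1 N at its top), drops flat by itself once well past upright
- flag4 (a joint): angle of flag 4, a metal plate across the row, 20 mm wide, 40 long, 3 thick, hinged at its foot; standing, its top is 61 mm above the worktop. 0 rad = leaning 0.2 back towards the round pad on its heel stop, 0.2 = upright, 1.77 = flat, pointing on towards the square end. Turns almost freely (under 0.1 N at its top), drops flat by itself once well past upright
- flag5 (a joint): angle of flag 5, a metal plate across the row, 20 mm wide, 40 long, 3 thick, hinged at its foot; standing, its top is 61 mm above the worktop. 0 rad = leaning 0.2 back towards the round pad on its heel stop, 0.2 = upright, 1.77 = flat, pointing on towards the square end. Turns almost freely (under 0.1 N at its top), drops flat by itself once well past upright
- flag6 (a joint): angle of flag 6, a metal plate across the row, 20 mm wide, 40 long, 3 thick, hinged at its foot; standing, its top is 61 mm above the worktop. 0 rad = leaning 0.2 back towards the round pad on its heel stop, 0.2 = upright, 1.77 = flat, pointing on towards the square end. Turns almost freely (under 0.1 N at its top), drops flat by itself once well past upright
- old_tin: printed food tin, 57 mm across, 72 mm tall, standing in the hollow of the rail's curve; origin at the centre of its underside; a bystander, to be left alone
- hex_nut: steel hexagon nut, 34 mm wide, 16 mm tall, lying in the hollow of the rail's curve; origin at the centre of its underside; a bystander, to be left alone
- tape_measure: tape measure case, 39 x 83 x 66 mm tall, standing beside the work; origin at the centre of its underside; a bystander, to be left alone
- coupler: black round coupling with four steel pins, 64 mm across, 68 mm tall, beside the work; origin at the centre of its underside; a bystander, to be left alone
- box_fuses: small carton, 47 x 62 x 26 mm tall, beside the work; origin at the centre of its underside; a bystander, to be left alone
- pliers: combination pliers lying flat, 179 x 54 x 14 mm, beside the work; origin at the centre of its underside; a bystander, to be left alone

How it is judged:
By the outcome, as a careful person would: the job done as asked, in the order asked, and still so for the second after the job is handed in, with the robot touching nothing.
It also fails if it takes over 48 s, if anything falls off the work surface, if the arm or the gripper's body presses on something with over 40 N, if the wrist force passes 120 N, or if a joint passes its speed limit or range.

## Working session

There is one attempt and no reset: what is moved stays moved. The work goes in short steps, Python scripts to look and compute and a shell command to move; the robot and the scene stay as the last step left them, time stands still between calls to the robot, and variables do not carry over. Pictures are saved under pics/ and viewed, at most 10 in all, crops included, and the job is handed in when it is done.

```bash
mkdir -p pics; cat > m.py <<'E'
from cell import r, imaging
import cv2, numpy as np
E
python3 - <<'E'
from m import *
for c in ("top","scene"):
    im=imaging.snapshot(c); cv2.imwrite(f"pics/{c}0.png",im)
    for n in ["rail"]+[f"hinge{i}" for i in range(1,7)]+["old_tin","hex_nut","tape_measure","coupler","box_fuses","pliers"]:
        print(c,n,[(np.round(d["xyz"]).tolist(),round(d["confidence"],2)) for d in imaging.pinpoint(n,c)[:2]])
    k=imaging.get_calibration(c); print((-np.array(k["R"]).T@k["t"]).round())
s=r.sense();print(s["t"],s["ee_pos"],np.round(s["tool_rot"],3).tolist(),s["finger_gap"])
E
```

```text
top rail []
top hinge1 [([615.0, -63.0, 24.0], 0.95), ([558.0, 90.0, 24.0], 0.86)]
top hinge2 [([615.0, -63.0, 24.0], 0.95), ([558.0, 90.0, 24.0], 0.86)]
top hinge3 [([615.0, -63.0, 24.0], 0.95), ([558.0, 90.0, 24.0], 0.86)]
top hinge4 [([615.0, -63.0, 24.0], 0.95), ([558.0, 90.0, 24.0], 0.86)]
top hinge5 [([615.0, -63.0, 24.0], 0.95), ([558.0, 90.0, 24.0], 0.86)]
top hinge6 [([615.0, -63.0, 24.0], 0.95), ([558.0, 90.0, 24.0], 0.86)]
top old_tin [([469.0, 6.0, -2.0], 0.93)]
top hex_nut [([491.0, -89.0, -3.0], 0.63)]
top tape_measure [([330.0, -168.0, -1.0], 0.75), ([599.0, 46.0, 21.0], 0.58)]
top coupler [([725.0, 171.0, 4.0], 0.74), ([329.0, -168.0, -0.0], 0.42)]
top box_fuses [([727.0, -93.0, -3.0], 0.79)]
top pliers [([317.0, 260.0, 1.0], 0.79)]
[ 447.   42. 1018.]
scene rail []
scene hinge1 [([556.0, 88.0, 20.0], 0.97), ([594.0, -116.0, 20.0], 0.96)]
scene hinge2 [([556.0, 88.0, 20.0], 0.97), ([594.0, -116.0, 20.0], 0.96)]
scene hinge3 [([556.0, 88.0, 20.0], 0.97), ([594.0, -116.0, 20.0], 0.96)]
scene hinge4 [([556.0, 88.0, 20.0], 0.97), ([594.0, -116.0, 20.0], 0.96)]
scene hinge5 [([556.0, 88.0, 20.0], 0.97), ([594.0, -116.0, 20.0], 0.96)]
scene hinge6 [([556.0, 88.0, 20.0], 0.97), ([594.0, -116.0, 20.0], 0.96)]
scene old_tin [([469.0, 8.0, 0.0], 0.82), ([615.0, -64.0, 25.0], 0.46)]
scene hex_nut [([493.0, -85.0, -2.0], 0.47)]
scene tape_measure [([330.0, -172.0, 0.0], 0.63)]
scene coupler [([724.0, 168.0, 3.0], 0.83)]
scene box_fuses [([729.0, -96.0, -1.0], 0.77)]
scene pliers [([316.0, 264.0, -1.0], 0.93)]
[ -84. -480.  526.]
1.4 [206.7545174  563.26258174 231.30612104] [[-0.939, 0.345, 0.0], [0.345, 0.939, -0.0], [-0.0, -0.0, -1.0]] 85.23946308028695
```

```bash
python3 - <<'E'
from m import *
for c in ("top","scene"):
    imaging.snapshot(c)
    for n in ("hinge1",):
        print(c,[(np.round(d["xyz"]).tolist(),round(d["confidence"],2)) for d in imaging.pinpoint(n,c)])
    print(imaging.get_calibration(c))
E
```

```text
top [([596.0, 46.0, 21.0], 0.95), ([545.0, -155.0, 19.0], 0.89), ([615.0, -67.0, 22.0], 0.79), ([591.0, -121.0, 24.0], 0.79), ([616.0, -6.0, 24.0], 0.77), ([558.0, 94.0, 24.0], 0.68)]
{'K': array([[458.87057688,   0.        , 325.6142234 ],
       [  0.        , 458.87057688, 239.30447042],
       [  0.        ,   0.        ,   1.        ]]), 'R': array([[ 0.00382228, -0.99993496,  0.01074524],
       [-0.99844743, -0.00441329, -0.05552698],
       [ 0.05557079, -0.01051632, -0.99839937]]), 't': array([ 29.26712228, 503.40155269, 991.85735374])}
scene [([558.0, 87.0, 19.0], 0.94), ([614.0, -62.0, 23.0], 0.85), ([601.0, 50.0, 21.0], 0.81), ([595.0, -113.0, 21.0], 0.77), ([554.0, -154.0, 25.0], 0.77), ([613.0, -8.0, 21.0], 0.69)]
{'K': array([[488.19906307,   0.        , 314.45065019],
       [  0.        , 488.19906307, 242.89604592],
       [  0.        ,   0.        ,   1.        ]]), 'R': array([[ 0.61500617, -0.78829749, -0.01882765],
       [-0.41731724, -0.30513375, -0.85600217],
       [ 0.66903941,  0.53430372, -0.51662927]]), 't': array([-316.7978741 ,  268.71360697,  583.93520409])}
```

View pics/top0.png

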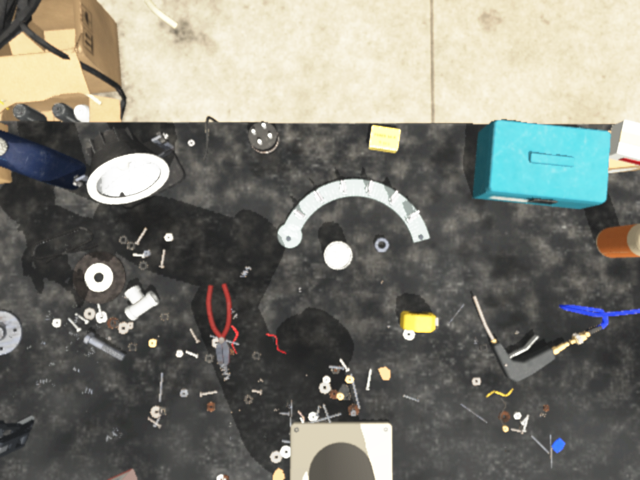

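View pics/scene0.png

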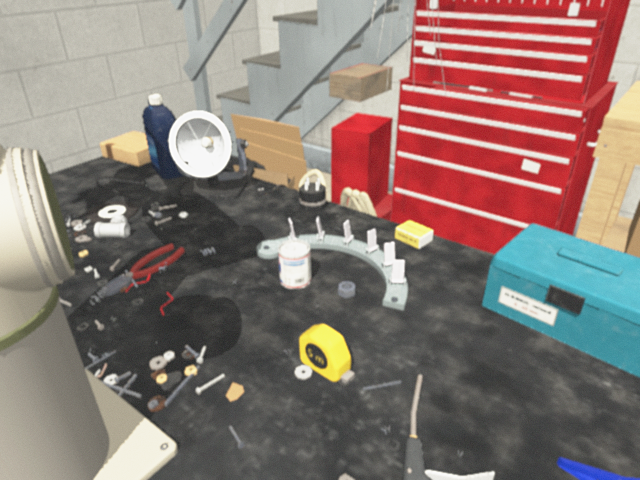

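```bash
python3 - <<'E'
from m import *
from scipy.optimize import least_squares
from scipy.spatial.distance import cdist
A=np.radians([55,33,11,-11,-33,-55]); 
def H(p): return np.c_[p[0]+150*np.cos(A+p[2]),p[1]+150*np.sin(A+p[2])]
g=np.array([[557,90],[599,47],[615,-7],[615,-64],[593,-117],[549,-154]])
for c in ("top","scene"):
    P=[]
    for k in range(6):
        imaging.snapshot(c)
        P+=[d["xyz"][:2] for d in imaging.pinpoint("hinge1",c) if d["confidence"]>.5]
    P=np.array(P);D=cdist(P,g);P,i=P[D.min(1)<15],D.argmin(1)[D.min(1)<15]
    f=least_squares(lambda p:(H(p)[i]-P).ravel(),[467,-31,0],loss="soft_l1",x_scale=[1,1,.01])
    print(c,len(P),f.x,np.degrees(f.x[2]),np.std(f.fun)); 
    e=H(f.x); im=cv2.imread(f"pics/{c}0.png");k=imaging.get_calibration(c)
    for z,r_ in((14,132),(14,168)):
        th=np.radians(np.linspace(-75,75,60))+f.x[2]
        X=np.c_[f.x[0]+r_*np.cos(th),f.x[1]+r_*np.sin(th),np.full(60,z)]
        q=(X@k["R"].T+k["t"])@k["K"].T;q=(q[:,:2]/q[:,2:])
        cv2.polylines(im,[np.int32(q*16)],False,(0,0,255),1,cv2.LINE_AA,4)
    X=np.c_[e,np.full(6,22)];q=(X@k["R"].T+k["t"])@k["K"].T;q=q[:,:2]/q[:,2:]
    for u in q: cv2.circle(im,np.int32(u),1,(0,255,0),-1)
    if c=="top": cv2.imwrite("pics/ov.png",cv2.resize(im[160:260,260:450],None,fx=4,fy=4))
print(r.sense()["t"])
E
```

```text
top 35 [ 4.67968413e+02 -3.02053276e+01 -3.94383686e-02] -2.2596520721748314 2.0314381330136095
scene 34 [ 4.69247755e+02 -3.07869904e+01 -2.31162090e-02] -1.3244612116181378 2.635531573790569
2.8
```

View pics/ov.png

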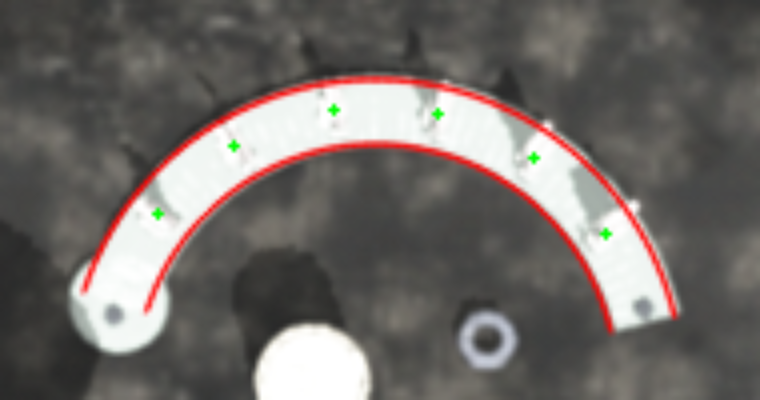

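The overlay matches: the rail's edges run along the red arcs, with the pad at crop pixel (115,313) and the hinges at the flag feet. The arc centre is about (468.5, -30.3), turned by -1.9°.

```bash
python3 -m jog '[[0.03,-0.043,0,0,1],[0.062,-0.09,0,0,1],[0.094,-0.136,0,0,1],[0.126,-0.182,0,0,1],[0.158,-0.228,0,0,1],[0.19,-0.275,0,0,1],[0.222,-0.321,0,0,1],[0.254,-0.367,-0.02,0,1],[0.286,-0.413,-0.04,0,1],[0.304,-0.44,-0.07,0,1],[0.313,-0.453,-0.1,0,1],[0.313,-0.453,-0.1,0,1],[0.313,-0.453,-0.1,0,1],[0.313,-0.453,-0.1,0,1]]'
python3 - <<'E'
from m import *
s=r.sense();print(s["ee_pos"],s["finger_gap"],s["t"],s["contact_force"])
cv2.imwrite("pics/a.png",imaging.snapshot("scene")[130:350,180:480])
x0,y0=519.73,110.27
for k in range(28):
    p=70-5.5*k; a=np.radians(p)
    print(k,p,[round(v,4) for v in ((468.5+150*np.cos(a)-x0)/1e3,(-30.3+150*np.sin(a)-y0)/1e3)],-5.5*k)
E
```

```text
t: 4.55
ee_pos: [520.5, 111.2, 133.1]
tool_rot: [[-0.939, 0.344, 0.003], [0.344, 0.939, 0.0], [-0.002, 0.001, -1.0]]
contact_force: [0.3, 0.3, 0.7]
finger_gap: -0.0
gripper_force: 0.0
[520.51268529 111.20107779 133.14697076] -0.025743033941809382 4.55 [0.26123171 0.3168042  0.7107402 ]
0 70.0 [np.float64(0.0001), np.float64(0.0004)] -0.0
1 64.5 [np.float64(0.0133), np.float64(-0.0052)] -5.5
2 59.0 [np.float64(0.026), np.float64(-0.012)] -11.0
3 53.5 [np.float64(0.038), np.float64(-0.02)] -16.5
4 48.0 [np.float64(0.0491), np.float64(-0.0291)] -22.0
5 42.5 [np.float64(0.0594), np.float64(-0.0392)] -27.5
6 37.0 [np.float64(0.0686), np.float64(-0.0503)] -33.0
7 31.5 [np.float64(0.0767), np.float64(-0.0622)] -38.5
8 26.0 [np.float64(0.0836), np.float64(-0.0748)] -44.0
9 20.5 [np.float64(0.0893), np.float64(-0.088)] -49.5
10 15.0 [np.float64(0.0937), np.float64(-0.1017)] -55.0
11 9.5 [np.float64(0.0967), np.float64(-0.1158)] -60.5
12 4.0 [np.float64(0.0984), np.float64(-0.1301)] -66.0
13 -1.5 [np.float64(0.0987), np.float64(-0.1445)] -71.5
14 -7.0 [np.float64(0.0977), np.float64(-0.1589)] -77.0
15 -12.5 [np.float64(0.0952), np.float64(-0.173)] -82.5
16 -18.0 [np.float64(0.0914), np.float64(-0.1869)] -88.0
17 -23.5 [np.float64(0.0863), np.float64(-0.2004)] -93.5
18 -29.0 [np.float64(0.08), np.float64(-0.2133)] -99.0
19 -34.5 [np.float64(0.0724), np.float64(-0.2255)] -104.5
20 -40.0 [np.float64(0.0637), np.float64(-0.237)] -110.0
21 -45.5 [np.float64(0.0539), np.float64(-0.2476)] -115.5
22 -51.0 [np.float64(0.0432), np.float64(-0.2571)] -121.0
23 -56.5 [np.float64(0.0316), np.float64(-0.2657)] -126.5
24 -62.0 [np.float64(0.0192), np.float64(-0.273)] -132.0
25 -67.5 [np.float64(0.0062), np.float64(-0.2792)] -137.5
26 -73.0 [np.float64(-0.0074), np.float64(-0.284)] -143.0
27 -78.5 [np.float64(-0.0213), np.float64(-0.2876)] -148.5
```

View pics/a.png

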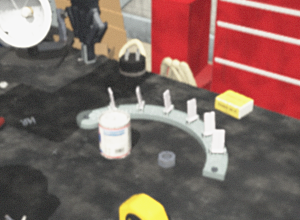

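The gripper (crop pixel 95,55) hangs over the pad and all six flags are still standing. Next I descend.

```bash
python3 -m jog '[[0,0,-0.03,0,1],[0,0,-0.06,0,1],[0,0,-0.085,0,1],[0,0,-0.093,0,1],[0,0,-0.093,0,1],[0,0,-0.093,0,1]]'; python3 - <<'E'
from m import *
cv2.imwrite("pics/b.png",cv2.resize(imaging.snapshot("scene")[200:320,240:420],None,fx=4,fy=4))
E
```

```text
t: 5.35
ee_pos: [520.9, 110.6, 39.9]
tool_rot: [[-0.939, 0.344, 0.002], [0.344, 0.939, 0.0], [-0.002, 0.001, -1.0]]
contact_force: [0.1, 0.7, -0.1]
finger_gap: 0.1
gripper_force: 0.0
```

View pics/b.png

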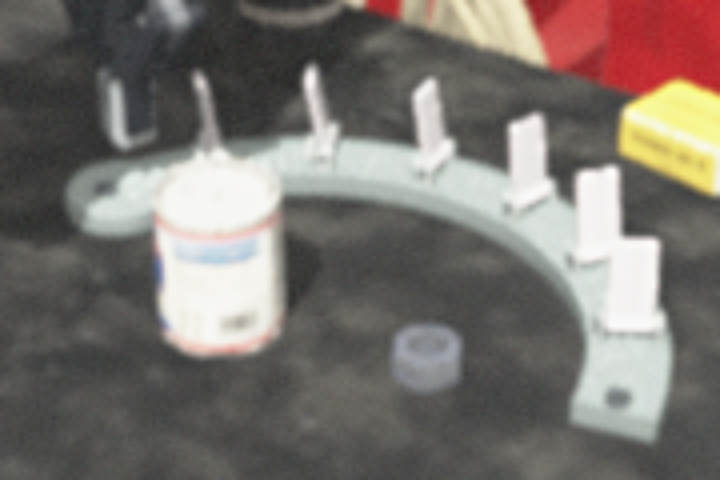

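The tip at (128,140) is just before flag 1 at (207,110). I start the stroke.

```bash
python3 -m jog '[[0.013,-0.005,-0.002,-5.5,1],[0.026,-0.012,-0.002,-11,1],[0.038,-0.02,-0.002,-16.5,1],[0.049,-0.029,-0.002,-22,1],[0.059,-0.039,-0.002,-27.5,1],[0.0685,-0.050,-0.002,-33,1],[0.0765,-0.062,-0.002,-38.5,1],[0.0765,-0.062,-0.002,-38.5,1]]'; python3 - <<'E'
from m import *
cv2.imwrite("pics/c.png",cv2.resize(imaging.snapshot("scene")[200:320,240:420],None,fx=4,fy=4))
e=r.sense()["ee_pos"];d=np.array(e[:2])-[468.5,-30.3];print(np.hypot(*d),np.degrees(np.arctan2(d[1],d[0])))
E
```

```text
t: 6.4
ee_pos: [597.4, 47.6, 37.4]
tool_rot: [[-0.52, 0.854, 0.002], [0.854, 0.52, -0.0], [-0.001, 0.002, -1.0]]
contact_force: [-0.6, -0.3, -0.1]
finger_gap: -0.2
gripper_force: 0.0
150.3706830024056 31.42835010509108
```

View pics/c.png

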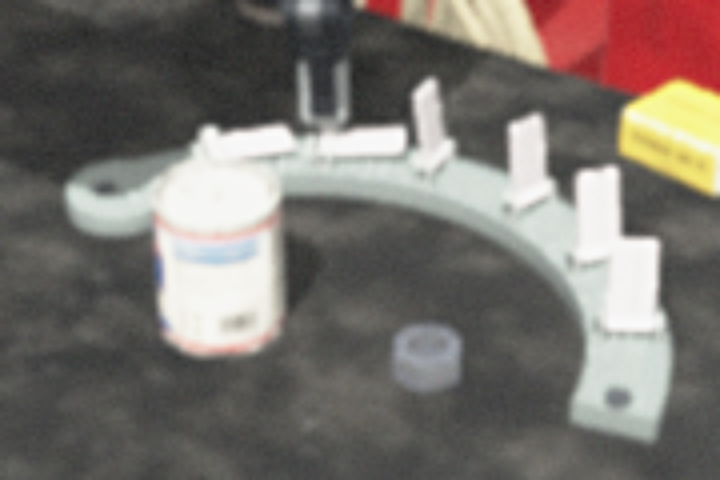

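Flags 1 and 2 lie flat at (250,140) and (362,141), and the rail hasn't moved. I continue to the square end.

```bash
python3 -m jog '[[0.007,-0.013,0,-5.5,1],[0.013,-0.026,0,-11,1],[0.017,-0.04,0,-16.5,1],[0.02,-0.054,0,-22,1],[0.022,-0.068,0,-27.5,1],[0.022,-0.0825,0,-33,1],[0.021,-0.097,0,-38.5,1],[0.0185,-0.111,0,-44,1],[0.015,-0.125,0,-49.5,1],[0.01,-0.138,0,-55,1],[0.0035,-0.151,0,-60.5,1],[-0.004,-0.1635,0,-66,1],[-0.013,-0.175,0,-71.5,1],[-0.0225,-0.1855,0,-77,1],[-0.033,-0.195,0,-82.5,1],[-0.045,-0.2035,0,-88,1],[-0.057,-0.211,0,-93.5,1],[-0.07,-0.217,0,-99,1],[-0.084,-0.222,0,-104.5,1],[-0.084,-0.222,0,-104.5,1]]'; python3 - <<'E'
from m import *
cv2.imwrite("pics/d.png",cv2.resize(imaging.snapshot("scene")[200:320,240:420],None,fx=4,fy=4))
e=r.sense()["ee_pos"];d=np.array(e[:2])-[468.5,-30.3];print(np.hypot(*d),np.degrees(np.arctan2(d[1],d[0])))
E
```

```text
t: 8.95
ee_pos: [511.6, -173.4, 36.4]
tool_rot: [[0.957, 0.292, -0.0], [0.292, -0.957, 0.0], [-0.0, -0.0, -1.0]]
contact_force: [-0.2, 0.1, 0.0]
finger_gap: -0.1
gripper_force: 0.0
149.58193642152614 -72.95131098238605
```

View pics/d.png

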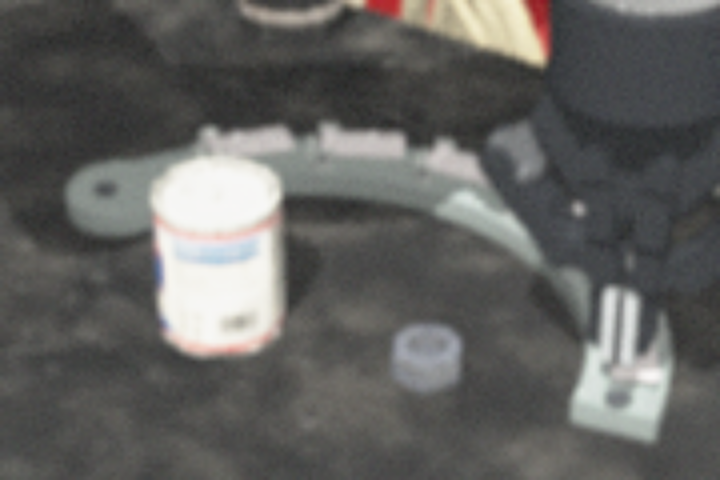

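Flags 1–3 and 6 look flat, with the rail in place. The hand hides flags 4 and 5. I rise and check.

```bash
python3 -m jog '[[0,0,0.02,0,1],[0,0,0.06,0,1],[0,0,0.11,0,1],[0,0,0.16,0,1],[-0.03,-0.02,0.2,0,1],[-0.08,-0.04,0.2,0,1],[-0.12,-0.06,0.2,0,1],[-0.12,-0.06,0.2,0,1],[-0.12,-0.06,0.2,0,1],[-0.12,-0.06,0.2,0,1],[-0.12,-0.06,0.2,0,1]]'; python3 - <<'E'
from m import *
a=cv2.resize(imaging.snapshot("scene")[200:320,240:420],None,fx=4,fy=4)[:,:720]
b=cv2.resize(imaging.snapshot("top")[160:260,260:450],None,fx=4,fy=4)
cv2.imwrite("pics/e.png",cv2.resize(np.vstack([cv2.resize(a,(760,480)),b]),(518,600)))
E
```

```text
t: 10.38
ee_pos: [392.9, -233.2, 236.1]
tool_rot: [[0.957, 0.291, -0.0], [0.291, -0.957, 0.0], [-0.0, -0.0, -1.0]]
contact_force: [-0.4, 0.4, -0.6]
finger_gap: -0.1
gripper_force: 0.0
```

View pics/e.png

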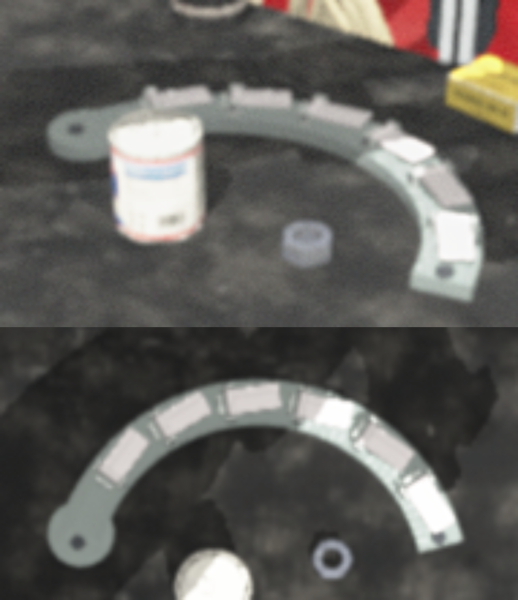

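All six flags lie flat. The rail, tin and nut are where they were, and the hand is clear.

```bash
python3 -c "from cell import close_job; print(close_job())"
```

```text
the job is handed in; nothing more can be done
None
```

All six flags were laid flat in order in one stroke from the round pad, pausing once for a camera check, with the rail and nearby things not visibly moved and the hand clear; the job is handed in.

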